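# Set a lid knob with the toggle clamp, then hold the lid up for inspection

## Robot

A 6-joint arm with a two-finger parallel gripper is mounted at the origin on the work surface. World frame = base frame: x ahead of the robot, y to its left, z up, the work surface at z = 0. Lengths are in m, angles in rad, forces in N, time in s.
With the tool pointing down it reaches from about 0.325 to 1 m from the base axis. Payload 5.1 kg.
Tool frame: the origin (TCP) lies at the centre of the arm's flange, where the gripper is bolted on; the fingertips stand 173 mm ahead of it and the grasp point (between the pads) lies 155 mm ahead of it; z points along the fingers, y is the line along which they close (so a half turn about z gives the same grasp; the last joint's range is limited). The gripper opens to 85 mm and grips with 20 to 120 N. Pads are 22 mm wide; open, the fingers measure 114 mm over their backs; the gripper's body (76 mm by 85 mm) begins 54 mm behind the grasp point. The pads swing forward as they close: fully open they stand 13 mm farther back than shut.
Start: joints at [-1.255, 0.124, 1.65, -0, 1.367, -0.083], TCP at [0.252, -0.599, 0.405] pointing down, gripper open.
Joint ranges: [-2.61, 2.61], [-1.02, 2.33], [0.03, 2.71], [-1.35, 4.49], [0.32, 2.68], [-2.91, 2.91]. Speed limits (rad/s): [2.57, 2.57, 3.14, 3.14, 3.14, 3.14].

## Interface

Orientations are given as a unit quaternion [x, y, z, w].
In Python, from station import movep, line_to, goto_joints, set_gripper, pause, inverse_kinematics, snapshot, Unreachable, job_done, get_time_s, get_joint_positions, get_qd, get_joint_efforts, get_tcp_pos, get_ee_rot, get_force, get_torque, get_grip_width, get_gripper_force gives the robot as it stands. The module is installed in compiled form; this text tells all that it offers. Calls block until the motion is done:
- movep(position, orientation): joint-space move of the TCP to a pose.
- line_to(position, ori=None, speed=0.15): straight line of the TCP; ori=None keeps the orientation; speed is the mean speed in m/s.
- goto_joints(angles): joint-space move.
- set_gripper(opening): finger opening in m; the grip force is fixed at half the most; returns when the fingers have stopped.
- pause(seconds).
- inverse_kinematics(position, orientation): joint angles nearest the present ones, or None.
- snapshot(name): name is "scene" or "top" or "wrist"; returns a dict with "frame" (480x640x3 uint8, red, green, blue), "depth" (480x640 float32, m along the optical axis (not along the pixel's ray), 0 where there is no reading), "camera_matrix" (3x3 intrinsics, pixels), "rvec" (rotation vector, rad) and "tvec" (3), from world to camera coordinates, as OpenCV has them. Camera axes: x right, y down, z forward; pixel columns grow to the right and rows downward; lengths in m; the calibration is good to about 2 mm. A picture is of the moment at which its call begins.
A pose or a line that the arm cannot do raises Unreachable and nothing moves.
- job_done(): hands the job in; it is judged then, once.
Readings, each from a call of its own:
- get_time_s(): time.
- get_joint_positions(): joint angles.
- get_qd(): joint speeds.
- get_joint_efforts(): joint torques, N m.
- get_tcp_pos(): TCP position.
- get_ee_rot(): TCP orientation.
- get_force(): force on the tool from outside, world axes, zero at the start.
- get_torque(): the same for the moment, N m.
- get_grip_width(): finger opening in m.
- get_gripper_force(): force on a finger pad.
Only numpy, scipy, OpenCV 4.12 (cv2) and the standard library are available. Lean on these libraries where they do the work, as an engineer would, in place of code of your own. Each camera call takes 0.05 s, during which the arm holds its last target. There are 200 camera calls.

## Task

Press the brass knob of the red lacquered lid home with the jig's toggle clamp: swing the red handle over until the clamp locks past centre, then throw it back so that the clamp arm stands right up, out of the way. Draw the lid straight up out of its nest, tip it up steeply, about 65 degrees from level or upright on edge, so that its underside can be inspected, and finish while still holding it there, steady, a good 20 cm above the bench and clear of everything. Leave the other things on the bench alone.

Things in the scene. Friction and masses are not known exactly. Their poses are not given: they have to be found in the camera images.
- jig: plywood knob-setting jig screwed to the bench: board 150 (its x) by 330 (its y, from -100 to +230) by 12 thick; origin on the bench surface under the middle of the nest, z up. The lid lies in the nest, the clamp stands at the +y end on a riser 60 wide (x), from y 81 to 159; the clamp moves in the plane x = 0
- nest (a point): middle of the nest, on top of the felt rails that carry the lid, 22 above the bench, axes as the jig's. Four corner blocks reach 12 higher and hold the lid with 1.5 play; over the middle 84 of its length the lid's long sides are free for the fingers
- clamp_arm (a joint): angle of the steel clamp arm about its pin, which is at (0, 130, 87) in the jig frame: 0 fully open (arm up, leaning 15 degrees away from the nest, its end at y 167, z 223), about 1.82 down. The arm is 145 long, 18 wide; a sprung spindle with a round rubber foot 15 across under its end comes down on the knob. It follows the handle
- clamp_link (a joint): angle of the short toggle links that join the handle to the bracket: 0 fully open, 3.41 at dead centre, 3.64 at the stop, locked over centre; grows all the way as the handle swings over towards the nest
- handle_tip (a point): centre of the round end (18 across) of the red handle grip, 90 long. Path in the jig plane x = 0 as (y, z): open (253,167) (239,183) (224,196) (207,206) (188,213) (167,218) (140,221) (118,221) (98,220) dead centre (82,217) locked (74,216). Pushing the end takes about 10 N; opening, it falls back past the middle
- handle_neck (a point): centre of the lower end of the red grip, 81 from handle_tip along it: at (y, z) (183,127) open and about (96,137) locked
- lid: the red lacquered lid with gold lines, 56 (x) by 120 (y) by 20 (z), 0.12 kg, lying in the nest with its axes along the jig's; origin at the centre of its underside, 22 above the bench at the start. Can be gripped across its 56 mm width or by the knob.
- knob (a joint): how far the knob has been pressed into the lid, m: 0 to 0.0015 at the start (it stands 4.5 to 6 mm proud), 0.006 fully home. It is a tight fit: 8 N moves it, and it stays where it is pushed.
- knob_top (a point): centre of the top of the brass knob in the middle of the lid: a mushroom 21 across and 18 high; its top is 44 above the lid's underside when proud by 6, 38 when home.
- black_lid: a finished black lid of the same shape (56 x 120 x 20) without a knob, lying flat on the bench beside the jig; a bystander
- box: a small closed red lacquered box, 89 x 119 x 45, standing on the bench; a bystander
- glue: a white glue bottle, 48 across and 110 tall, orange cap; a bystander
- brush: a flat brush lying on the bench to the right, 200 long, 42 wide; a bystander
- screwdriver: a screwdriver with a yellow handle lying on the bench to the left, 200 long; a bystander
- sander: a cork sanding block, 70 x 110 x 22, on the bench; a bystander
- tin: a steel tin, 76 across and 85 tall, on the bench; a bystander
Not all that is in view belongs to the job. Leave any pink look-alike of the lid alone.

How it is judged:
By the outcome, as a careful person would: the job done as asked, in the order asked, and still so for the second after the job is handed in, while the arm keeps its last pose, push and grip.
It also fails if it takes over 61 s, if anything falls off the work surface, if the arm or the gripper's body presses on something with over 40 N, if the wrist force passes 120 N, or if a joint passes its speed limit or range.

## Working session

There is one attempt and no reset: what is moved stays moved. The work goes in short steps, each a Python script; the robot and the scene stay as the last script left them, time stands still between calls to the robot, and variables do not carry over. Pictures are saved under pics/ and viewed, at most 10 in all, crops included, and the job is handed in when it is done.

```bash
mkdir -p pics
cat > h.py <<'E'
import numpy as np, cv2, pickle
from station import *
def snap(n,save):
    s=snapshot(n); cv2.imwrite(f'pics/{save}.png',s['frame'][:,:,::-1]); pickle.dump(s,open(f'pics/{save}.pkl','wb')); return s
def load(save): return pickle.load(open(f'pics/{save}.pkl','rb'))
def cloud(s):
    K=s['camera_matrix'];d=s['depth'];R=cv2.Rodrigues(np.array(s['rvec'],float))[0];t=np.array(s['tvec'],float).reshape(3)
    v,u=np.mgrid[:480,:640]
    c=np.dstack([(u-K[0,2])/K[0,0]*d,(v-K[1,2])/K[1,1]*d,d])
    P=(c-t)@R; P[d==0]=np.nan; return P
E
python3 - <<'E'
from h import *
for n in("scene","top"):
    s=snap(n,n+'0'); print(n,s['tvec'],s['rvec'],s['camera_matrix'])
a=cv2.imread('pics/scene0.png');b=cv2.imread('pics/top0.png')
print(get_time_s())
E
```

```text
scene [ 0.15050194 -0.27622618  1.61099356] [ 1.49508775  2.05061044 -0.8547733 ] [[596.26402292   0.         317.40871898]
 [  0.         596.26402292 236.04584776]
 [  0.           0.           1.        ]]
top [-0.02993125  0.55980544  1.04202357] [ 2.20295218 -2.15871411  0.09390665] [[463.13167039   0.         321.07442782]
 [  0.         463.13167039 248.33772752]
 [  0.           0.           1.        ]]
0.1
```

View pics/scene0.png

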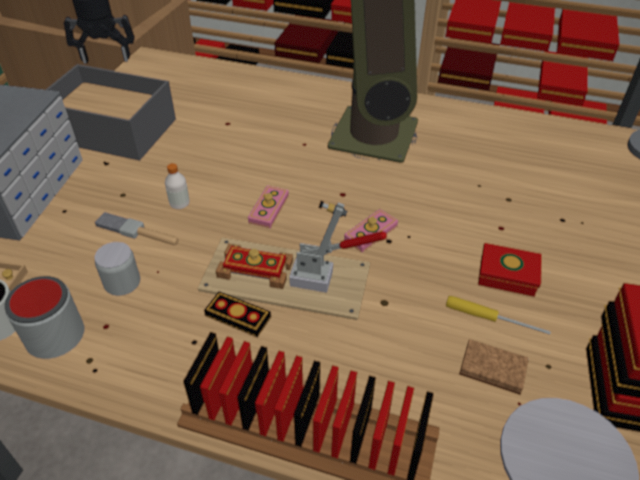

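View pics/top0.png

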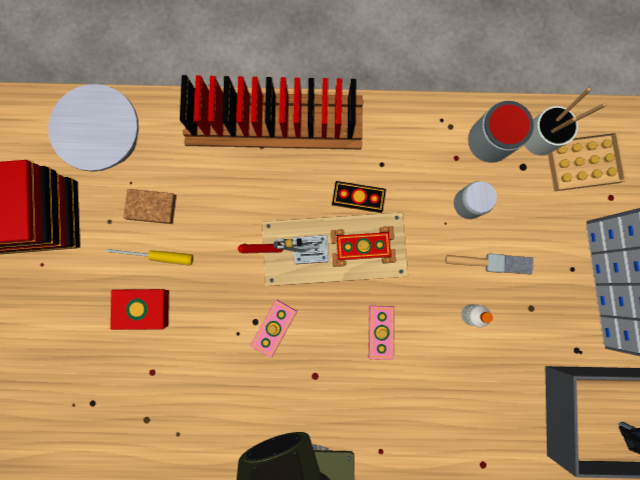

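The red things in the top view are the lid in the jig nest (364,245), the box (139,309), and the rack lids (200–350,105). The pink look-alikes are at (273,328) and (381,332). Only (364,245) lies in the nest with a knob under the clamp, so that is the one meant. I'll measure it in both views and check an enlarged crop.

Run:
```python
from h import *
def red(s):
    f=s['frame'].astype(int); return (f[...,0]>120)&(f[...,1]<70)&(f[...,2]<70)
for n,roi in(("top0",(200,295,230,410)),("scene0",(190,320,195,400))):
    s=load(n);P=cloud(s);m=np.zeros((480,640),bool);m[roi[0]:roi[1],roi[2]:roi[3]]=1
    z=P[...,2]
    q=P[m&red(s)&(z>.03)&(z<.055)]
    r=cv2.minAreaRect(q[:,:2].astype(np.float32)*1000);print(n,'lid',r,np.median(q[:,2]),len(q))
    q=P[m&(z>.006)&(z<.018)]
    # board: inliers
    r=cv2.minAreaRect(q[:,:2].astype(np.float32)*1000);print('board',r,np.median(q[:,2]),len(q))
    h=P[m&red(s)&(z>.09)];print('handle',len(h),h.min(0),h.max(0)); hs=h[np.argsort(h[:,2])];print(hs[:8].mean(0),hs[-8:].mean(0))
    f=s['frame'].astype(int);y=m&(f[...,0]>140)&(f[...,1]>110)&(f[...,2]<110)&(z>.05)&(z<.075)
    k=P[y];print('knob',len(k),k.mean(0) if len(k) else 0,k[:,2].max() if len(k) else 0)
    # bystander tall
s=load('scene0');c1=cv2.resize(s['frame'][185:320,190:400],None,fx=3.5,fy=3.5,interpolation=2)
cv2.imwrite('pics/c1.png',c1[:,:,::-1])
```

```text
top0 lid ((566.8409423828125, -114.56729888916016), (55.845458984375, 123.60325622558594), 5.394601821899414) 0.043391680595799204 732
board ((566.8468627929688, -15.882232666015625), (220.80862426757812, 418.40191650390625), 0.7906779646873474) 0.013340470325426913 6189
handle 294 [0.53745267 0.06596987 0.13560111] [0.55662559 0.14648682 0.1792128 ]
[0.5461892  0.06903064 0.13692604] [0.54522611 0.1386213  0.17756289]
knob 62 [ 0.566214   -0.11365202  0.06676645] 0.07223632386210463
scene0 lid ((567.5515747070312, -114.83061218261719), (65.81343078613281, 125.56074523925781), 1.3648569583892822) 0.04082374501150347 550
board ((512.6273193359375, -34.35968017578125), (370.10400390625, 399.0912170410156), 89.14045715332031) 0.011387443403728421 6455
handle 192 [0.53814833 0.06534444 0.13151467] [0.55848859 0.1462241  0.17642152]
[0.55290854 0.06871414 0.13307534] [0.54686801 0.14050273 0.17510116]
knob 54 [ 0.56811076 -0.11109834  0.06415155] 0.07039841884065103
```

View pics/c1.png

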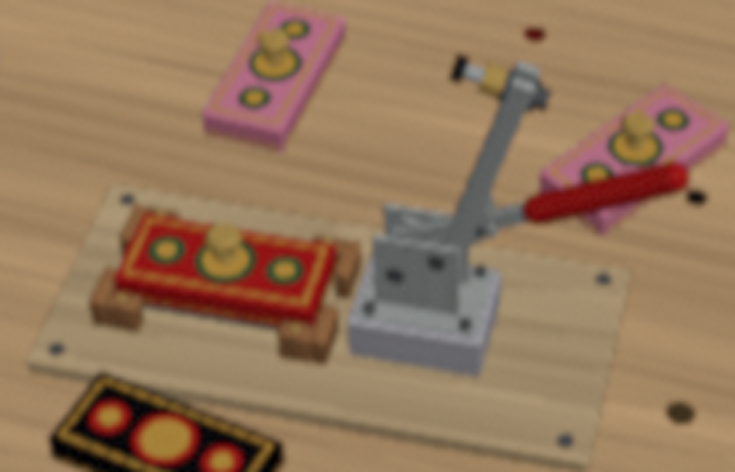

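The crop confirms it: the red lid with brass knob (crop 225,260) sits between the four blocks, with the open clamp and red handle (540–680,190) beside it. I'll refine the yaw, check reachability, and approach.

```bash
cat >> h.py <<'E'
from scipy.spatial.transform import Rotation as Ro
from scipy.interpolate import CubicSpline
import json,os
if os.path.exists('jig.json'):
    jx,jy,YAW=json.load(open('jig.json'))
    RJ=Ro.from_euler('z',YAW)
    def J(p): return RJ.apply(p)+[jx,jy,0]
    # tilt about jig x: tool z in jig (y,z)=(-sin t,-cos t); flip = half turn about tool z
    def ori(t,flip,about='x'):
        z=np.array([0,-np.sin(t),-np.cos(t)]); y=np.array([-1. if flip else 1.,0,0]); x=np.cross(y,z)
        return RJ*Ro.from_matrix(np.c_[x,y,z])
    def pose(g,t,flip,L=.155):   # g: grasp point in jig frame
        o=ori(t,flip); return J(g)-L*o.apply([0,0,1]), o.as_quat()
    TIP=np.array([(253,167),(239,183),(224,196),(207,206),(188,213),(167,218),(140,221),(118,221),(98,220),(82,217),(74,216)])/1e3
    A0,A1=np.arctan2(40,70),np.arctan2(79,-22)
    arc=np.r_[0,np.cumsum(np.hypot(*np.diff(TIP,axis=0).T))]; S=arc/arc[-1]
    def handle(k,inset=.006):
        a=A0+(A1-A0)*S[k]; p=TIP[k]-inset*np.array([np.cos(a),np.sin(a)]); return np.array([0,p[0],p[1]])
    def tilt(k): return np.radians(50*(1-S[k]))
E
python3 - <<'E'
from h import *
s=load('top0');P=cloud(s);z=P[...,2]
m=((z>.008)&(z<.019)).astype(np.uint8); m[:,:250]=0;m[:205]=0;m[295:]=0;m[:,415:]=0
m=cv2.morphologyEx(m,cv2.MORPH_OPEN,np.ones((5,5),np.uint8))
n,l,st,c=cv2.connectedComponentsWithStats(m);i=1+st[1:,4].argmax();q=P[l==i]
r=cv2.minAreaRect(q[:,:2].astype(np.float32)*1000);print(r)
b=r[2] if r[2]<45 else r[2]-90
yaw=np.radians(b); ey=np.array([-np.sin(yaw),np.cos(yaw)])
print('origin from board',np.array(r[0])-65*ey)
# line lid centre -> handle centreline
lid=np.array([.567,-.1147]); d=np.array([.5455,.140])-lid; print('line yaw',np.degrees(np.arctan2(-d[0],d[1])),np.hypot(*d))
json.dump([lid[0],lid[1],float(np.radians((b+4.8+5.4)/3))],open('jig.json','w'))
E
python3 - <<'E'
from h import *
print(np.degrees(YAW))
for f in(0,1):
    for k in(0,3,6,8,10):
        q=inverse_kinematics(*pose(handle(k),tilt(k),f)); print(f,k,None if q is None else np.round(q,2))
    for b in(.1,.2): 
        q=inverse_kinematics(*pose(handle(0),tilt(0),f,.155+b)); print('st',None if q is None else np.round(q,2))
    for t in(65,70,80,-65,-70):
      for g in((0,-.05,.40),(0,-.15,.4)):
        q=inverse_kinematics(*pose(g,np.radians(t),f)); print('tip',t,g,None if q is None else np.round(q,2))
E
```

```text
((561.56494140625, -49.92805480957031), (150.30960083007812, 330.4537048339844), 4.9940505027771)
origin from board [ 567.22334085 -114.68129809]
line yaw 4.825071886620747 0.25560582935449655
5.0646835009257005
0 0 [ 0.47  0.23  1.85 -0.79  1.51  0.62]
0 3 [ 0.32  0.06  1.88 -0.59  1.39  0.4 ]
0 6 [ 0.08 -0.05  1.91 -0.31  1.29  0.08]
0 8 [-0.08 -0.06  1.9  -0.11  1.28 -0.13]
0 10 [-0.17 -0.04  1.89 -0.    1.29 -0.25]
st [ 0.58  0.23  1.72 -0.75  1.66  0.61]
st [ 0.68  0.27  1.56 -0.72  1.81  0.6 ]
tip 65 (0, -0.05, 0.4) [ 0.03 -0.09  1.86 -1.15  1.43  0.16]
tip 65 (0, -0.15, 0.4) [-0.15 -0.07  1.85 -1.17  1.27  0.09]
tip 70 (0, -0.05, 0.4) [ 0.04 -0.07  1.88 -1.24  1.45  0.21]
tip 70 (0, -0.15, 0.4) [-0.14 -0.06  1.87 -1.27  1.28  0.16]
tip 80 (0, -0.05, 0.4) None
tip 80 (0, -0.15, 0.4) None
tip -65 (0, -0.05, 0.4) [-0.67  0.26  1.49  0.9   2.13 -0.56]
tip -65 (0, -0.15, 0.4) [-0.76  0.4   1.31  0.86  2.23 -0.6 ]
tip -70 (0, -0.05, 0.4) [-0.67  0.28  1.5   0.97  2.17 -0.54]
tip -70 (0, -0.15, 0.4) [-0.77  0.43  1.32  0.93  2.26 -0.57]
1 0 [ 0.47  0.23  1.85 -0.79  1.51 -2.52]
1 3 [ 0.32  0.06  1.88 -0.59  1.39 -2.74]
1 6 None
1 8 None
1 10 [-0.17 -0.04  1.89 -0.    1.29  2.89]
st [ 0.58  0.23  1.72 -0.75  1.66 -2.53]
st [ 0.68  0.27  1.56 -0.72  1.81 -2.55]
tip 65 (0, -0.05, 0.4) None
tip 65 (0, -0.15, 0.4) None
tip 70 (0, -0.05, 0.4) None
tip 70 (0, -0.15, 0.4) None
tip 80 (0, -0.05, 0.4) None
tip 80 (0, -0.15, 0.4) None
tip -65 (0, -0.05, 0.4) [-0.67  0.26  1.49  0.9   2.13  2.58]
tip -65 (0, -0.15, 0.4) [-0.76  0.4   1.31  0.86  2.23  2.54]
tip -70 (0, -0.05, 0.4) [-0.67  0.28  1.5   0.97  2.17  2.6 ]
tip -70 (0, -0.15, 0.4) [-0.77  0.43  1.32  0.93  2.26  2.57]
```

Board, lid and handle agree (origin 0.567, −0.1147, yaw 5°). Now I'll approach the handle, grip it and look.

```bash
python3 - <<'E'
from h import *
p=get_tcp_pos(); line_to([p[0],p[1],.55],speed=.3)
movep(*pose((0,.30,.40),np.radians(20),0))
movep(*pose(handle(0),tilt(0),0,.255))
set_gripper(.05)
p,q=pose(handle(0),tilt(0),0); line_to(p,q,speed=.1)
print(get_force(),get_time_s())
set_gripper(.0)
print(get_grip_width(),get_gripper_force(),get_force(),get_time_s())
snap('scene','s1')
E
python3 -c "
from h import *
f=load('s1')['frame'][130:330,180:460];cv2.imwrite('pics/s1c.png',cv2.resize(f,None,fx=2.8,fy=2.8)[:,:,::-1])"
```

```text
[0.61181197 0.18671522 0.11511031] 5.9833
0.0157744513925951 58.437302112579346 [-3.60180379  4.70538947  3.22996257] 6.3833
```

View pics/s1c.png

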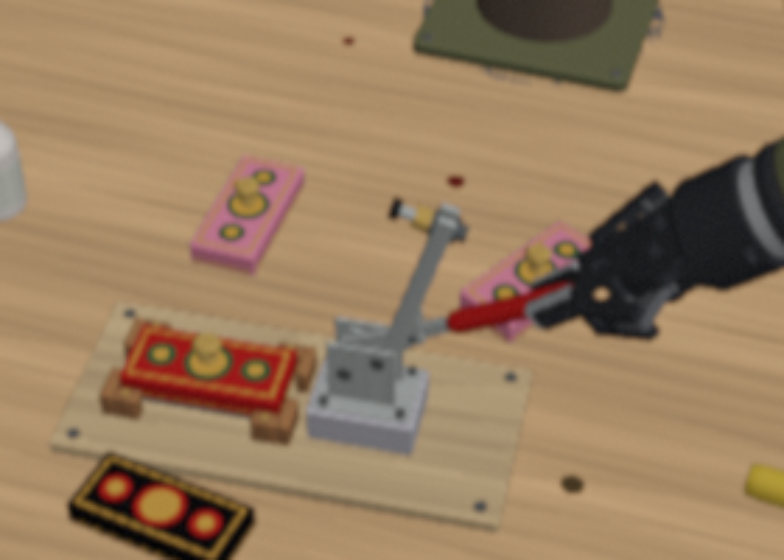

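The handle end is held squarely between the pads (crop ~560,290). Swing it over, watching the force.

Run:
```python
from h import *
for k in range(1,11):
    line_to(*pose(handle(k),tilt(k),0),speed=.06)
    f=RJ.inv().apply(get_force()); print(k,np.round(f,1),round(get_grip_width(),4),round(get_time_s(),1))
    if np.linalg.norm(f)>70: break
snap('scene','s2')
f=load('s2')['frame'][130:330,180:460];cv2.imwrite('pics/s2c.png',cv2.resize(f,None,fx=2.8,fy=2.8)[:,:,::-1])
```

```text
1 [-3.3  5.3  3. ] 0.0165 7.2
2 [-3.8  5.5  3.9] 0.0165 7.9
3 [-4.9  2.6  5.9] 0.016 8.6
4 [-4.7  3.1  6.3] 0.0163 9.2
5 [-4.5  1.5  6.4] 0.0161 10.0
6 [-5.1  3.8  6.9] 0.016 10.9
7 [-4.3  1.9  5. ] 0.0165 11.6
8 [-2.9  6.8  4.7] 0.0156 12.3
9 [-3.   3.2  5.7] 0.0159 12.9
10 [-2.5  2.   0.9] 0.0157 13.3
```

View pics/s2c.png

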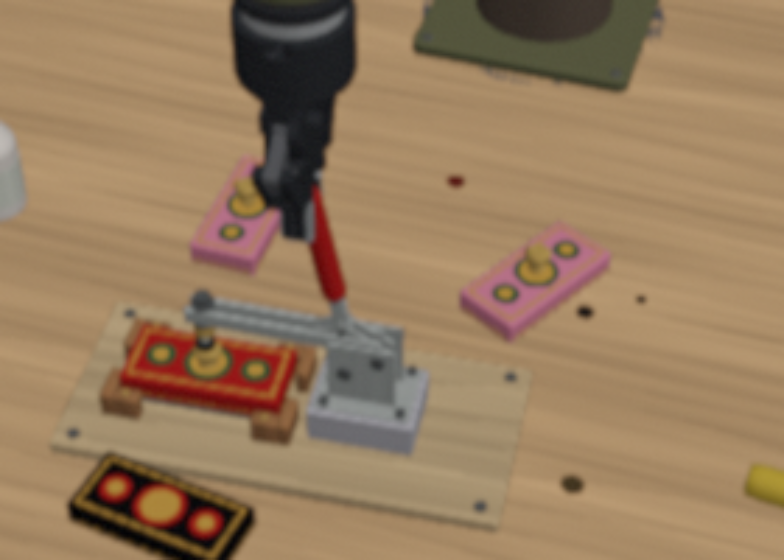

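The arm is down, with the foot on the knob (crop 205,345). Press on gently to the stop to be sure it locks.

Run:
```python
from h import *
g=handle(10)
for i in range(1,8):
    line_to(*pose(g+[0,-.0015*i,-.0002*i],0,0),speed=.03)
    f=RJ.inv().apply(get_force()); print(i,np.round(f,1),round(get_time_s(),1))
    if f[1]>22: break
snap('scene','s3');snap('top','t3')
s=load('s3');P=cloud(s);f=s['frame'].astype(int);z=P[...,2]
a=f[130:330,180:460].astype(np.uint8)
cv2.imwrite('pics/s3c.png',cv2.resize(a,None,fx=2.8,fy=2.8)[:,:,::-1])
# red grip axis in jig frame
m=(f[...,0]>120)&(f[...,1]<60)&(f[...,2]<60)&(z>.11)&(z<.26);q=RJ.inv().apply(P[m]-[jx,jy,0]);q=q[(abs(q[:,0])<.03)&(q[:,1]>.03)&(q[:,1]<.15)]
o=np.argsort(q[:,2]);print(len(q),q[o[:6]].mean(0),q[o[-6:]].mean(0))
```

```text
1 [-2.2  3.3 -1.5] 13.6
2 [-2.6  5.  -1.4] 13.8
3 [-2.2  3.5 -3.7] 14.1
4 [-1.7  4.8 -4.6] 14.3
5 [-2.   6.7 -5.4] 14.6
6 [-2.6  9.2 -5.2] 14.8
7 [-1.6 12.8 -4.5] 15.1
156 [0.00430206 0.10066737 0.13960993] [0.00101181 0.07940394 0.22227647]
```

Run:
```python
from h import *
g=handle(10)
def axis():
    s=snapshot('scene');P=cloud(s);f=s['frame'].astype(int);z=P[...,2]
    m=(f[...,0]>120)&(f[...,1]<60)&(f[...,2]<60)&(z>.11)&(z<.26);q=RJ.inv().apply(P[m]-[jx,jy,0]);q=q[(abs(q[:,0])<.03)&(q[:,1]>.03)&(q[:,1]<.15)]
    c=np.polyfit(q[:,2],q[:,1],1);return np.round([np.degrees(np.arctan(c[0])),np.polyval(c,.14),np.polyval(c,.2)],4),s
print(axis()[0])
for i in range(8,14):
    line_to(*pose(g+[0,-.0015*i,-.0002*i],0,0),speed=.03)
    f=RJ.inv().apply(get_force()); tp=RJ.inv().apply(np.array(get_tcp_pos())-[jx,jy,0]);print(i,np.round(f,1),np.round(tp,4),round(get_time_s(),1))
    if f[1]>28: break
a,s=axis();print(a)
w=snap('wrist','w3')
x=s['frame'][130:330,180:460]
x=np.hstack([cv2.resize(x,None,fx=2,fy=2)[:, :460],cv2.resize(w['frame'][:, 60:580],(433,400))[:, :340]])
cv2.imwrite('pics/s4c.png',x[:,:,::-1])
```

```text
[-13.9513   0.1      0.0851]
8 [-1.7 16.4 -3.5] [-2.000e-04  6.610e-02  3.624e-01] 15.5
9 [-2.5 19.  -2.8] [-2.000e-04  6.530e-02  3.622e-01] 15.8
10 [-3.2 22.9 -1.8] [-1.000e-04  6.450e-02  3.621e-01] 16.0
11 [-3.5 27.3 -0.1] [-1.000e-04  6.360e-02  3.619e-01] 16.2
12 [-2.5 30.3 -0.5] [-1.000e-04  6.280e-02  3.617e-01] 16.5
[-14.6853   0.0983   0.0826]
```

View pics/s4c.png

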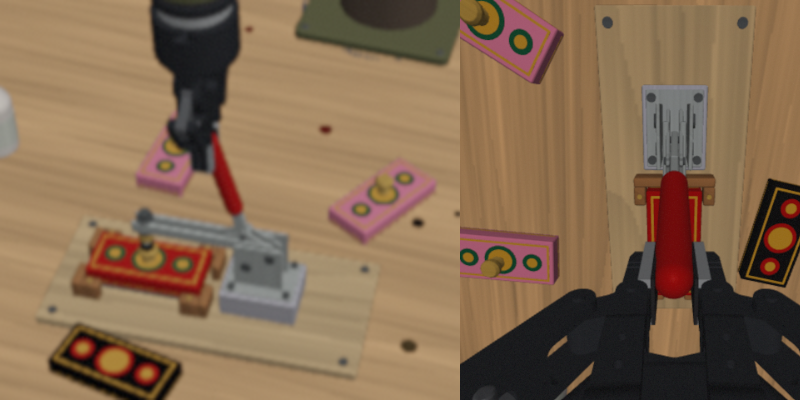

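The handle stands past vertical, with the foot bearing on the knob. To prove the lock I'll let go, and see where the handle rests by fitting the cylinder axis, using the open picture as a reference.

```bash
cat >> h.py <<'E'
from scipy.optimize import least_squares
def grip_axis(s,lo,hi,yr,zs):
    P=cloud(s);f=s['frame'].astype(int)
    m=(f[...,0]>90)&(f[...,1]<60)&(f[...,2]<60)&(P[...,2]>lo)&(P[...,2]<hi)
    q=RJ.inv().apply(P[m]-[jx,jy,0]);q=q[(abs(q[:,0])<.03)&(q[:,1]>yr[0])&(q[:,1]<yr[1])]
    def res(v):
        a=np.array([0,np.cos(v[2]),np.sin(v[2])]); d=q-[v[3],v[0],v[1]]
        return np.linalg.norm(np.cross(d,a),axis=1)-.009
    return q,res
def fit_axis(s,lo,hi,yr,p0,a0):
    q,res=grip_axis(s,lo,hi,yr,0)
    n=np.array([-np.sin(a0),np.cos(a0)])
    g=lambda w: res([p0[0]+w[0]*n[0],p0[1]+w[0]*n[1],a0+w[1],w[2]])
    r=least_squares(g,[0,0,0],loss='soft_l1',f_scale=.001)
    return len(q),'offset mm',np.round(r.x[0]*1e3,2),'dang deg',np.round(np.degrees(r.x[1]),2),'x',np.round(r.x[2]*1e3,2),'rms',np.round(np.sqrt(np.mean(r.fun**2))*1e3,2)
E
python3 - <<'E'
from h import *
for n in('scene0','top0'): print(n,fit_axis(load(n),.10,.19,(.17,.27),(.218,.147),A0))
lk=((.085,.1765),A1)
print('held',fit_axis(load('s3'),.12,.2,(.05,.14),*lk))
set_gripper(.045); pause(.3)
s=snap('scene','s5');print('free',fit_axis(s,.12,.2,(.05,.14),*lk),get_force(),get_time_s())
s=snap('wrist','w5');print('wrist',fit_axis(s,.12,.23,(.05,.14),*lk))
E
```

```text
scene0 (379, 'offset mm', np.float64(-2.09), 'dang deg', np.float64(-0.25), 'x', np.float64(0.26), 'rms', np.float64(1.82))
top0 (315, 'offset mm', np.float64(0.38), 'dang deg', np.float64(-0.93), 'x', np.float64(0.36), 'rms', np.float64(1.62))
held (201, 'offset mm', np.float64(1.01), 'dang deg', np.float64(-1.76), 'x', np.float64(0.03), 'rms', np.float64(1.43))
free (207, 'offset mm', np.float64(-0.33), 'dang deg', np.float64(-1.36), 'x', np.float64(0.23), 'rms', np.float64(1.38)) [-0.28225361  0.46742295 -0.41179439] 17.3417
wrist (5105, 'offset mm', np.float64(1.32), 'dang deg', np.float64(-0.41), 'x', np.float64(-1.63), 'rms', np.float64(1.93))
```

Released, the handle stays at the locked pose to within about 1 mm and 1°, so it is locked. Now I'll regrip, throw it back, let go and inspect.

Run:
```python
from h import *
line_to(*pose(handle(10),0,0),speed=.08)
set_gripper(0)
print(get_grip_width())
for k in range(9,-1,-1):
    line_to(*pose(handle(k),tilt(k),0),speed=.07)
    f=RJ.inv().apply(get_force()); print(k,np.round(f,1),round(get_time_s(),1))
    if np.linalg.norm(f)>70: break
```

```text
0.016588510902542684
9 [-4.4 -4.2  2.5] 18.5
8 [-3.4 -2.8  0.5] 19.0
7 [-3.7 -4.   1.4] 19.6
6 [-2.9 -4.5 -0.7] 20.3
5 [-2.8 -3.6 -4.8] 21.1
4 [-2.2 -5.7 -6.6] 21.7
3 [-1.  -6.1 -7.1] 22.4
2 [-2.8 -4.9 -5.6] 23.0
1 [-4.5 -4.3 -1.3] 23.6
0 [-4.2 -2.9 -0.9] 24.2
```

Run:
```python
from h import *
d=np.array([0,14,-16])/21.3*.004
line_to(*pose(handle(0)+d,tilt(0),0),speed=.05); print(np.round(RJ.inv().apply(get_force()),1))
line_to(*pose(handle(0),tilt(0),0),speed=.05)
set_gripper(.05); 
p,q=pose(handle(0),tilt(0),0,.265); line_to(p,q,speed=.2)
movep(*pose((0,.25,.40),np.radians(15),0))
set_gripper(.085)
movep(*pose((0,-.03,.34),0,0)); print(get_time_s())
s=snap('scene','s6');w=snap('wrist','w6');t=snap('top','t6')
P=cloud(w);f=w['frame'].astype(int);z=P[...,2];q=RJ.inv().apply(P.reshape(-1,3)-[jx,jy,0]).reshape(P.shape)
r=(f[...,0]>120)&(f[...,1]<70)&(f[...,2]<70)&(abs(q[...,0])<.045)&(abs(q[...,1])<.08)&(z>.03)&(z<.055)
print('lid',cv2.minAreaRect(q[r][:,:2].astype(np.float32)*1000),np.median(z[r]))
k=(np.hypot(q[...,0],q[...,1])<.014)&(z>.05)&(z<.09);print('knob',k.sum(),q[k].mean(0),np.percentile(z[k],[50,90,98]))
print('open',fit_axis(s,.10,.19,(.17,.27),(.218,.147),A0))
x=np.hstack([cv2.resize(s['frame'][150:330,190:400],(420,360)),cv2.resize(w['frame'],(380,360))])
cv2.imwrite('pics/c6.png',x[:,:,::-1])
```

```text
[-4.9 -3.5 -0.2]
28.1833
lid ((-1.8444023132324219, 0.8477363586425781), (52.47171401977539, 115.89019775390625), 0.05583654344081879) 0.041573335622749286
knob 279 [-0.00195208  0.0003472   0.05881776] [0.05901389 0.06040335 0.06110534]
open (374, 'offset mm', np.float64(-1.96), 'dang deg', np.float64(-0.73), 'x', np.float64(0.51), 'rms', np.float64(1.76))
```

View pics/c6.png

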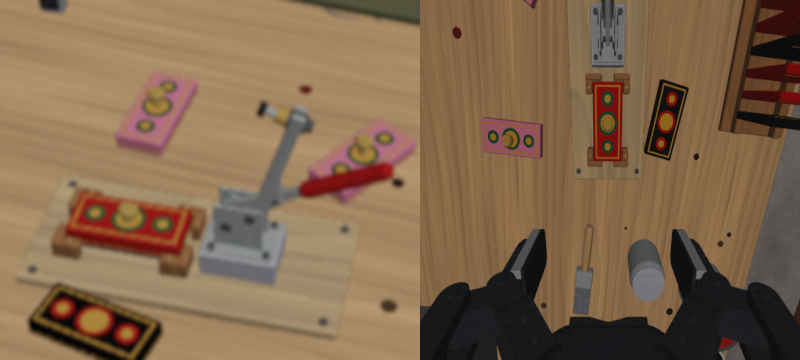

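The knob top is at 60 mm, so home, the lid is still seated (top 42 mm), and the clamp arm is back up. Grasp and draw the lid straight up.

Run:
```python
from h import *
g=np.array([-.0007,.0005,0])
line_to(*pose(g+[0,-.03,.20],0,0),speed=.25)
line_to(*pose(g+[0,0,.14],0,0),speed=.2)
line_to(*pose(g+[0,0,.032],0,0),speed=.12); print(np.round(get_force(),1))
set_gripper(.03); print(get_grip_width(),get_gripper_force(),np.round(get_force(),1),get_time_s())
line_to(*pose(g+[0,0,.075],0,0),speed=.05)
print(get_grip_width(),np.round(get_force(),1),get_time_s())
line_to(*pose(g+[0,0,.16],0,0),speed=.12)
line_to(*pose(g+[0,-.06,.30],0,0),speed=.2)
print(get_grip_width(),get_gripper_force(),np.round(get_force(),1),get_time_s())
for t in(-25,-50,-69): 
    q=pose((0,-.06-.03*(t/-69),.36),np.radians(t),0); movep(*q)
print(get_time_s(),get_grip_width()); pause(.5)
s=snap('scene','s7');w=snap('wrist','w7')
x=np.hstack([cv2.resize(s['frame'][60:360,120:440],(420,394)),cv2.resize(w['frame'],(380,394))])
cv2.imwrite('pics/c7.png',x[:,:,::-1])
P=cloud(s);f=s['frame'].astype(int);q=RJ.inv().apply(P.reshape(-1,3)-[jx,jy,0]).reshape(P.shape)
m=(f[...,0]>100)&(f[...,1]<70)&(f[...,2]<70)&(P[...,2]>.25)&(abs(q[...,0])<.05)&(q[...,1]<.05)&(q[...,1]>-.2)
c=q[m];print(len(c),c.min(0),c.max(0))
from numpy.linalg import svd
print(svd(c-c.mean(0))[2])
```

```text
[0.2 0.1 0.3]
0.054585777910740416 65.61722874641418 [ 0.4 -0.5  4.9] 30.9583
0.05503986822194263 [ 0.1  0.5 -1.4] 31.9667
0.054789332564332334 65.06473302841187 [-0.4  0.3 -0.6] 33.7333
34.9083 0.05515845656690134
400 [-0.0328682  -0.11559709  0.30381201] [ 0.03252272 -0.05694525  0.41947308]
[[ 0.2459737  -0.32936618 -0.91160016]
 [-0.96603917 -0.16010729 -0.20281512]
 [-0.07915339  0.93052865 -0.35756282]]
```

View pics/c7.png

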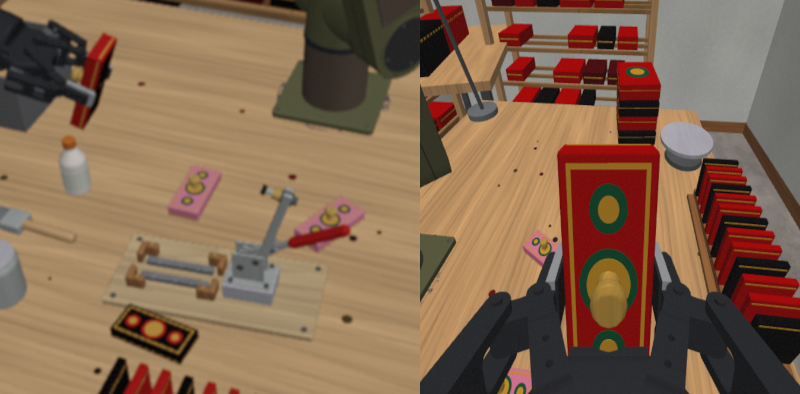

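The lid is held at about 69°, with its lowest edge at about 0.30 m. The nest is empty, the clamp is open and the bystanders are untouched.

```bash
python3 -c "
from h import *
pause(.3); print(np.abs(get_qd()).max(),get_grip_width(),get_time_s()); print(job_done())"
```

```text
0.0018174593720220276 0.05500772017761414 35.8083
the job is handed in; nothing more can be done
None
```

The job is done and handed in at 35.8 s: the knob was pressed home with the clamp locked, the clamp arm was thrown back upright, and the lid is held steady at about 69°, its lowest edge about 30 cm above the bench.

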